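# Hang the clay relief plaque, ribbed face outward

## Task

The larger clay plaque lies ribbed face down on the small wooden drying block. Stand it upright, window end up, in either slot of the plywood drying rack and let go so that you can change your grip, then hang it by its window on the empty hook, ribbed face outward (away from the white board). Let it hang still and leave the hung sample plaque, the bottle, the jar and the cup where they are.

Things in the scene. Friction and masses are not known exactly. Their poses are not given: they have to be found in the camera images.
- plaque: Loose terracotta plaque, x -65 (foot end) to +65 mm, 60 wide (y), z 0 to 15 mm; 0.17 kg. Origin mid length and width, in the plane of the rib tops. Slab z 3 to 15 mm; the face looking along -z has four raised cross ribs (48 wide, x = -29 to 21 mm); the plain back (+z) is up at the start. Through window x = 25 to 53, y = -17 to 17 mm. Starts on the block.
- plaque_edge (a point): Point on the plaque at the middle of the window's outer edge (the edge that rests on a hook), halfway through the slab: at x = 53, y = 0, z = 9 mm of the plaque. Axes as the plaque's.
- block: Fixed wooden drying block, 84 (x) x 36 (y) x 42 high, origin at the centre of its underside. At the start the plaque lies about centred on it, lengthways, window end towards the block's +x, overhanging about 12 mm at each side and 23 mm at each end.
- rack: Fixed plywood rack, base 90 (x) x 100 (y) x 12 high, origin at the centre of its underside. Two slots run along x, centred at y = +24 and -24 mm: floor at z = 12 mm, walls 70 long rising to z = 42 mm, slot 19 wide up to z = 30 mm and 27 wide above. A plaque stood in a slot stays up by itself, leaning a little.
- stand: Fixed stand with the EMPTY hook. Origin on the desk, under the board's front face. White board 110 wide (y), x 0 to +12 mm, top at z = 250 mm. The hook sticks out along -x (outward): flat steel strip 16 wide, 5 thick, top at z = 165 mm, to x = -62 mm, then an upturned lip, x = -62 to -67 mm, top at z = 175 mm. Base 110 wide, 12 high, x = -80 to +50 mm.
- stand_hook (a point): Middle of the top of the empty hook's strip, between lip and board: at x = -32, y = 0, z = 165 mm of the stand. Axes as the stand's.
- stand_board (a point): Point on the board's front face where the empty hook leaves it: at x = 0, y = 0, z = 165 mm of the stand. Axes as the stand's.
- stand_used: Fixed display stand, same shape, sizes and axes as the other; its hook carries the sample plaque.
- sample: Loose smaller terracotta plaque, 50 wide (y) x 100 high (z) x 12 thick (x), with a round boss, already hanging on the other stand's hook. Origin: centre of its foot. Leave it.
- bottle: Loose white glue bottle, diameter 54, height 130 mm, origin at the centre of its underside. Leave it.
- jar: Loose low blue paint jar, diameter 52, height 55 mm, origin at the centre of its underside. Leave it.
- cup: Loose clear plastic cup, rim diameter 72, height 95 mm, origin at the centre of its underside. Leave it.
There are look-alikes about, which are no part of the job. Leave any purple or turquoise look-alike of the plaque alone.

How it is judged:
On the way:
1. the plaque stands upright in a slot of the rack, window end up, let go (x of plaque in the frame of rack between -0.03 and 0.03 m and y of plaque in the frame of rack between -0.06 and 0.06 m and z of plaque_edge in the frame of rack between 0.115 and 0.14 m and angle between plaque's own x axis and vertical below 0.35 rad and contact force between the fingers and plaque below 0.05 N), for 0.2 s.
At the end, for the whole second after the job is handed in: The plaque hangs by its window edge on the empty hook, between lip and board, within 16 mm of the hook's middle line, edge 160 to 172 mm up, upright within 0.2 rad, ribbed face outward and square to the board within 0.35 rad, at rest (under 20 mm/s, 0.2 rad/s) (x of plaque_edge in the frame of stand between -0.061 and -0.001 m and y of plaque_edge in the frame of stand between -0.016 and 0.016 m and z of plaque_edge in the frame of stand between 0.16 and 0.172 m and x of stand_hook in the frame of plaque between 0.045 and 0.06 m and z of stand_board in the frame of plaque above 0.005 m and angle between plaque's own x axis and vertical below 0.2 rad and angle between the z axis of plaque and the x axis of stand, either way round below 0.35 rad and contact force between plaque and stand above 0.5 N and linear speed of plaque below 0.02 m/s and angular speed of plaque below 0.2 rad/s); the robot touches nothing.
It fails at once if the sample plaque is displaced by more than 30 mm or tipped (distance of sample from where it was at the start of the episode above 0.03 m or angle between sample's own z axis and vertical above 0.5 rad).
It fails at once if the bottle is displaced by more than 30 mm or tipped (distance of bottle from where it was at the start of the episode above 0.03 m or angle between bottle's own z axis and vertical above 0.5 rad).
It fails at once if the jar is displaced by more than 30 mm or tipped (distance of jar from where it was at the start of the episode above 0.03 m or angle between jar's own z axis and vertical above 0.5 rad).
It fails at once if the cup is displaced by more than 30 mm or tipped (distance of cup from where it was at the start of the episode above 0.03 m or angle between cup's own z axis and vertical above 0.5 rad).
It also fails if it takes over 64 s, if anything falls off the work surface, if the arm or the gripper's body presses on something with over 40 N, if the wrist force passes 120 N, or if a joint passes its speed limit or range.

## Robot

A 6-joint arm with a two-finger parallel gripper is mounted at the origin on the work surface. World frame = base frame: x ahead of the robot, y to its left, z up, the work surface at z = 0. Lengths are in m, angles in rad, forces in N, time in s.
With the tool pointing down it reaches from about 0.325 to 0.775 m from the base axis. Payload 5.5 kg.
Tool frame: the origin (TCP) lies between the finger pads; the fingertips stand 17 mm ahead of it and the grasp point (between the pads) lies 2 mm behind it; z points along the fingers, y is the direction in which the jaws open and shut (so a half turn about z gives the same grasp; the last joint's range is limited). The gripper opens to 88 mm and grips with 3 to 60 N. Pads are 20 mm wide; open, the fingers measure 115 mm over their backs; the gripper's body (75 mm by 178 mm) begins 61 mm behind the grasp point.
Start: joints at [1.121, 0.091, 1.231, -0, 1.82, -0.057], TCP at [0.23, 0.554, 0.24] pointing down, gripper open.
Joint ranges: [-2.87, 2.87], [-0.86, 2.18], [0.17, 2.46], [-1.51, 4.65], [0.06, 2.69], [-2.65, 2.65]. Speed limits (rad/s): [2.57, 2.57, 3.01, 3.14, 3.14, 3.14].

## Interface

Orientations are given as a unit quaternion [x, y, z, w].
In Python, from station import * gives the robot as it stands. Calls block until the motion is done:
- goto(position, orientation): joint-space move of the TCP to a pose.
- line_to(position, rotation=None, max_speed=0.15, force_limit=None): straight line of the TCP; rotation=None keeps the orientation; max_speed is the mean speed in m/s. With force_limit (N) it stops when the force on the tool has changed by that much, and returns True; else False.
- move_j(angles): joint-space move.
- open_jaws() and close_gripper(): open the fingers fully, or close them until they stop; the grip force is fixed at half the most.
- pause(seconds).
- solve_ik(position, orientation): joint angles nearest the present ones, or None.
- get_obs(): the state.
- read_camera(name): name is "side" or "top" or "wrist"; returns a dict with "img" (384x512x3 uint8, blue, green, red), "z_map" (384x512 float32, m along the optical axis (not along the pixel's ray), 0 where there is no reading), "intrinsics" (3x3 intrinsics, pixels), "T" (4x4, takes a point from camera to world coordinates). Camera axes: x right, y down, z forward; pixel columns grow to the right and rows downward; lengths in m; the calibration is good to about 2 mm. A picture is of the moment at which its call begins.
A pose or a line that the arm cannot do raises Unreachable and nothing moves.
- finish_job(): hands the job in, once; it reports no verdict.
Trained networks look in the newest picture that a camera, given by its name, has taken for a name from the list of things; names that differ only in an ending like _2 or _b are one class to them, and where a whole thing is asked for, a point or a joint stands for the part that bears it (a point fixed in the world has none). Each returns a list of dicts, best first, with "score" (0 to 1); they miss things now and then, are a little off and sometimes report something else, mostly with a low value. They report only what shows in the picture. A call takes as long as a camera call. They do not tell look-alikes from the thing itself.
- find_in(camera, name): "position" ([x, y, z] in m, in the coordinates of the camera as it stood for that picture, good to about 4 mm: the middle of the surface that is visible of it).
- masks_of(camera, name): "region" (384x512 bool, what is visible of it).
The state is a dict: "t": time; "joint_pos": joint angles; "joint_vel": joint speeds; "joint_efforts": joint torques, N m; "position": TCP position; "tcp_rot": TCP orientation; "force": force on the tool from outside, world axes, zero at the start; "ft_torque": the same for the moment, N m; "finger_gap": finger opening in m.
Only numpy, scipy, OpenCV 4.12 (cv2) and the standard library are available. Lean on these libraries where they do the work, as an engineer would, in place of code of your own. Each camera call takes 0.05 s, during which the arm holds its last target.

## Working session

There is one attempt and no reset: what is moved stays moved. The work goes in short steps, each a Python script; the robot and the scene stay as the last script left them, time stands still between calls to the robot, and variables do not carry over. Pictures are saved under pics/ and viewed, and the job is handed in when it is done.

```bash
ls; mkdir -p pics
python3 - <<'E'
from station import *
import cv2,numpy as np
for c in ("side","top","wrist"):
    r=read_camera(c); cv2.imwrite(f"pics/{c}0.png",r["img"]); print(c,r["intrinsics"].tolist(),np.round(r["T"],3).tolist())
    for n in ("plaque","block","rack","stand","sample"):
        try:
            for d in find_in(c,n):
                p=np.array(d["position"]); K=r["intrinsics"]; q=K@p/p[2]
                print(n,round(d["score"],2),np.round(q[:2]),np.round((r["T"]@np.append(p,1))[:3],3))
        except Exception as e: print(n,e)
print(get_obs())
E
```

```text
pics
side [[452.17106418391717, 0.0, 253.48699419225616], [0.0, 452.17106418391717, 191.80198458414844], [0.0, 0.0, 1.0]] [[-0.884, -0.283, 0.373, -0.014], [-0.468, 0.559, -0.685, 1.043], [-0.015, -0.78, -0.626, 0.964], [0.0, 0.0, 0.0, 1.0]]
plaque 0.84 [233. 355.] [0.312 0.561 0.017]
plaque 0.78 [178. 270.] [0.576 0.405 0.015]
plaque 0.57 [227. 232.] [0.508 0.25  0.057]
block 0.4 [227. 251.] [0.495 0.279 0.013]
rack 0.59 [226. 234.] [0.507 0.256 0.056]
stand 0.8 [271. 111.] [ 0.622 -0.271  0.166]
top [[347.13007563996706, 0.0, 253.45190175545594], [0.0, 347.13007563996706, 190.35264604195464], [0.0, 0.0, 1.0]] [[-0.01, -0.991, 0.131, 0.401], [-1.0, 0.01, 0.001, 0.118], [-0.003, -0.131, -0.991, 1.071], [0.0, 0.0, 0.0, 1.0]]
plaque 0.69 [111. 267.] [0.315 0.547 0.012]
plaque 0.56 [210. 198.] [0.514 0.246 0.057]
rack 0.67 [292. 206.] [0.49  0.001 0.018]
stand 0.82 [388. 155.] [ 0.627 -0.267  0.102]
sample 0.7 [399. 224.] [ 0.428 -0.266  0.144]
wrist [[292.0927761725377, 0.0, 255.9656492672779], [0.0, 292.0927761725377, 191.6628380768862], [0.0, 0.0, 1.0]] [[0.384, 0.887, 0.256, 0.16], [0.924, -0.369, -0.106, 0.584], [0.0, 0.278, -0.961, 0.385], [0.0, 0.0, 0.0, 1.0]]
plaque 0.64 [276. 224.] [0.312 0.55  0.015]
{'t': 0.9, 'joint_pos': array([ 1.12130053e+00,  9.10651166e-02,  1.23070987e+00,  5.40014682e-06,
        1.81980356e+00, -5.66999818e-02]), 'joint_vel': array([ 0.0011435 ,  0.00150677, -0.00058494,  0.00147357, -0.00096966,
       -0.00069822]), 'joint_efforts': array([-2.48274182e-04, -4.46198702e+01, -4.06507945e+01,  6.98766857e-02,
        1.95182569e-02, -4.29638806e-05]), 'position': array([0.22966674, 0.55431179, 0.23964654]), 'tcp_rot': array([ 1.95137105e-01,  9.80775973e-01,  7.48557851e-06, -7.66799651e-07]), 'force': array([ 0.24756257, -0.25608517,  0.53093361]), 'ft_torque': array([ 0.00559075,  0.00040655, -0.02122108]), 'finger_gap': 0.08782694685356066}
```

View pics/side0.png

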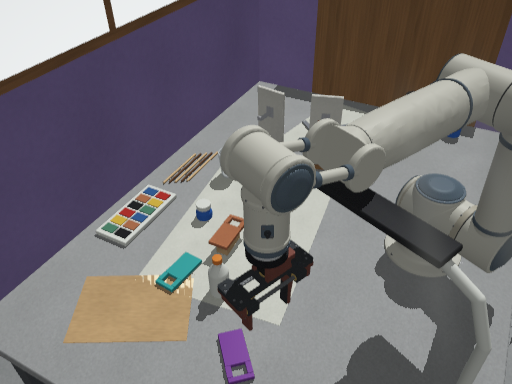

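View pics/top0.png

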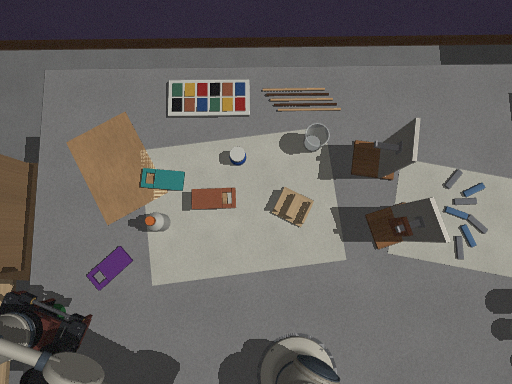

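View pics/wrist0.png

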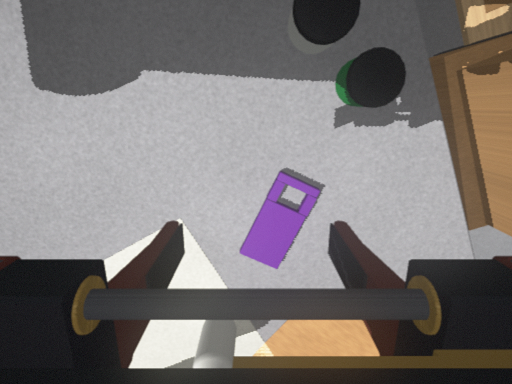

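Candidates in the top view: the terracotta plaque at (214,199) on the block, a turquoise look-alike at (162,180), a purple one at (109,268), and the hung sample at (397,228). I choose the terracotta one and will check it in close crops.

```bash
cat > h.py <<'E'
from station import *
import cv2,numpy as np
def cloud(r):
    z=r["z_map"];K=r["intrinsics"];v,u=np.indices(z.shape)
    P=np.stack([(u-K[0,2])/K[0,0]*z,(v-K[1,2])/K[1,1]*z,z],-1)
    W=P@r["T"][:3,:3].T+r["T"][:3,3]; W[z==0]=np.nan
    return W
E
python3 - <<'E'
from h import *
r=read_camera("top");W=cloud(r)
np.save("top.npy",W); cv2.imwrite("pics/t1.png",r["img"])
im=r["img"]
a=cv2.resize(im[170:230,170:330],None,fx=5,fy=5,interpolation=cv2.INTER_CUBIC)
b=cv2.resize(im[110:260,340:460],None,fx=4.5,fy=4.5,interpolation=cv2.INTER_CUBIC)[:600]
cv2.imwrite("pics/ca.png",a);cv2.imwrite("pics/cb.png",b)
for v,u in [(199,205),(199,214),(190,193),(206,193),(189,235),(207,235),(199,227),(199,230)]: print(u,v,np.round(W[v,u],3))
# plaque mask by colour/height
hsv=cv2.cvtColor(im,cv2.COLOR_BGR2HSV)
m=(W[...,2]>0.045)&(W[...,2]<0.07)&(W[...,0]>0.42)&(W[...,0]<0.6)&(W[...,1]>0.15)&(W[...,1]<0.35)
p=W[m];print(m.sum(),np.median(p[:,2]))
print("plaque",cv2.minAreaRect(p[:,:2].astype(np.float32)*1000), p.mean(0))
m=(W[...,2]>0.033)&(W[...,2]<0.06)&(W[...,0]>0.4)&(W[...,0]<0.6)&(abs(W[...,1])<0.1)
p=W[m];print("rack top",m.sum(),np.median(p[:,2]),cv2.minAreaRect(p[:,:2].astype(np.float32)*1000),p.mean(0))
m=(W[...,2]>0.006)&(W[...,2]<0.06)&(W[...,0]>0.4)&(W[...,0]<0.6)&(abs(W[...,1])<0.1)
p=W[m];print("rack",m.sum(),cv2.minAreaRect(p[:,:2].astype(np.float32)*1000),p.mean(0))
for lo,hi,n in ((.53,.8,"stand"),(.3,.53,"used")):
    m=(W[...,2]>0.24)&(W[...,2]<0.265)&(W[...,0]>lo)&(W[...,0]<hi)&(W[...,1]<-.15)&(W[...,1]>-.5)
    p=W[m];print(n,m.sum(),cv2.minAreaRect(p[:,:2].astype(np.float32)*1000) if m.sum() else 0)
    m=(W[...,2]>0.155)&(W[...,2]<0.19)&(W[...,0]>lo)&(W[...,0]<hi)&(W[...,1]<-.15)&(W[...,1]>-.5)
    p=W[m];print(n,m.sum(),cv2.minAreaRect(p[:,:2].astype(np.float32)*1000) if m.sum() else 0)
E
```

```text
205 199 [0.511 0.262 0.057]
214 199 [0.511 0.236 0.055]
193 190 [0.537 0.297 0.058]
193 206 [0.49  0.297 0.059]
235 189 [0.539 0.174 0.057]
235 207 [0.486 0.174 0.055]
227 199 [0.514 0.2   0.017]
230 199 [0.516 0.192 0.   ]
796 0.057423818269094595
plaque ((513.123046875, 238.2747344970703), (60.013851165771484, 130.629638671875), 1.5459160804748535) [0.51282187 0.24225501 0.05724139]
rack top 311 0.04235499770419349 ((489.7268371582031, 1.0610275268554688), (96.59996032714844, 69.58745574951172), 62.51557922363281) [0.48933451 0.00108832 0.04171729]
rack 1023 ((508.3901062011719, 1.3935012817382812), (174.9290008544922, 192.89794921875), 2.943711996078491) [0.48959908 0.00164108 0.0241538 ]
stand 294 ((629.9762573242188, -275.9203186035156), (14.320404052734375, 109.32441711425781), 81.48796081542969)
stand 378 ((633.070068359375, -239.2671356201172), (72.83380126953125, 110.19049072265625), 85.80725860595703)
used 336 ((435.68548583984375, -317.78118896484375), (109.87206268310547, 14.983384132385254), 17.723522186279297)
used 528 ((426.22674560546875, -281.75360107421875), (110.3050537109375, 72.14218139648438), 14.374344825744629)
```

View pics/ca.png

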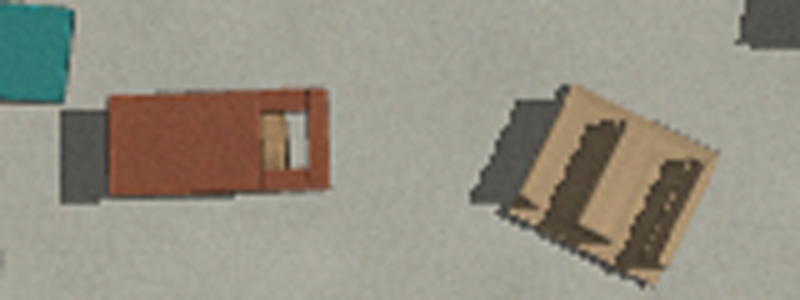

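View pics/cb.png

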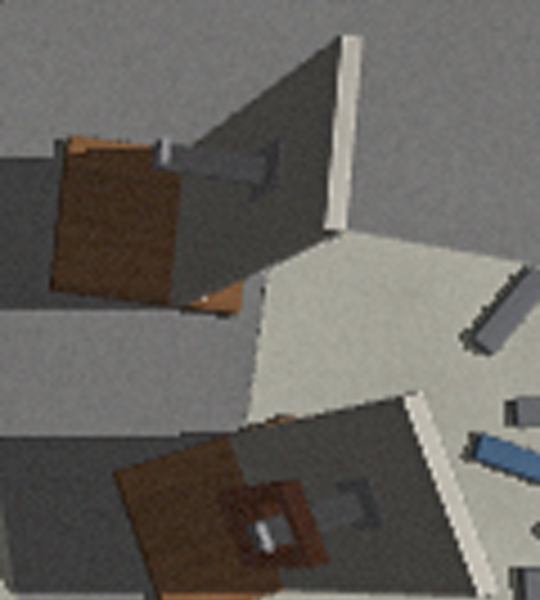

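The crop shows the terracotta plaque with its window towards image right (crop ~(285,140)), so its +x points along world -y. It lies on the block, and the empty hook is the upper stand (crop lip at (165,150)). Next I refine the stand and rack poses and check reachability.

```bash
cat >> h.py <<'E'
from scipy.spatial.transform import Rotation as R
def az(d): return np.array([np.cos(np.radians(d)),np.sin(np.radians(d)),0.])
UP=np.array([0,0,1.])
def Rp(x,z):
    return np.stack([x,np.cross(z,x),z],1)
def tool_in_plaque(ang_z,s):   # tool z dir (in plaque xz plane), jaw sign s
    z=np.array(ang_z,float); z/=np.linalg.norm(z); y=np.array([0,s,0.]); return np.stack([np.cross(y,z),y,z],1)
def tcp(Rpl,opl,g,ang_z,s,back=0.0):
    # g: grasp point in plaque coords ; TCP is 2 mm ahead of the grasp point
    T=Rpl@tool_in_plaque(ang_z,s); p=opl+Rpl@np.array(g)+T[:,2]*(0.002-back)
    return p,R.from_matrix(T).as_quat()
E
python3 - <<'E'
from h import *
W=np.load("top.npy")
r=read_camera("side");Ws=cloud(r)
def reg(W,x,y,z): return W[(W[...,0]>x[0])&(W[...,0]<x[1])&(W[...,1]>y[0])&(W[...,1]<y[1])&(W[...,2]>z[0])&(W[...,2]<z[1])]
for n,w in (("top",W),("side",Ws)):
    p=reg(w,(.5,.75),(-.4,-.15),(.243,.262)); print(n,"board top",len(p),np.round(p.mean(0),4) if len(p) else 0, np.round(cv2.minAreaRect((p[:,:2]*1000).astype(np.float32)),1) if 0 else cv2.minAreaRect((p[:,:2]*1000).astype(np.float32)) if len(p)>5 else 0)
    c=p[:,:2].mean(0); u,s,v=np.linalg.svd(p[:,:2]-c); print("dir",v[0],np.degrees(np.arctan2(v[0][1],v[0][0])))
    # front face points
    p=reg(w,(.5,.75),(-.33,-.255),(.03,.24)); print("front",len(p))
    if len(p)>50:
        c=p.mean(0);
        for _ in range(4):
            u,s,v=np.linalg.svd(p-c,full_matrices=False); d=abs((p-c)@v[2]); p=p[d<max(.003,np.median(d)*2)]; c=p.mean(0)
        print(len(p),c,v[2],s[2]/len(p)**.5,"az",np.degrees(np.arctan2(v[2][1],v[2][0])), p.min(0),p.max(0))
    # hook
    p=reg(w,(.55,.72),(-.25,-.18),(.15,.185)); print("hook",len(p))
    if len(p): print(p.mean(0),cv2.minAreaRect((p[:,:2]*1000).astype(np.float32)),np.percentile(p[:,2],[5,50,95]))
    p=reg(w,(.4,.6),(-.1,.1),(.037,.048));
    print("rack walls",len(p)); 
    if len(p)>9: print(cv2.minAreaRect((p[:,:2]*1000).astype(np.float32)))
im=r["img"]; cv2.imwrite("pics/cs.png",cv2.resize(im[60:260,180:380],None,fx=3,fy=3,interpolation=cv2.INTER_CUBIC))
E
```

```text
top board top 274 [ 0.6293 -0.2749  0.25  ] ((629.9762573242188, -275.92034912109375), (14.320377349853516, 109.32443237304688), 81.48795318603516)
dir [-0.98739088  0.15830111] 170.8916994866645
front 1128
1037 [ 0.62748651 -0.27019238  0.15182326] [ 1.51000035e-01  9.88533575e-01 -6.00705922e-04] 0.0007772633455947424 az 81.31511393648431 [ 0.57644879 -0.28068031  0.03035336] [ 0.68583364 -0.26162752  0.23994405]
hook 115
[ 0.63765579 -0.22584252  0.16675712] ((638.3277587890625, -227.0601806640625), (46.8277473449707, 16.933773040771484), 81.17658996582031) [0.16253094 0.16577796 0.17520285]
rack walls 279
((489.72686767578125, 1.0610198974609375), (96.59994506835938, 69.58745574951172), 62.515628814697266)
side board top 90 [ 0.6263 -0.2738  0.2475] ((626.503173828125, -274.9297790527344), (20.52235984802246, 113.07182312011719), 81.7001724243164)
dir [-0.98880963  0.14918284] 171.42042614081618
front 1051
710 [ 0.62274993 -0.27026264  0.15833249] [-1.55896225e-01 -9.87773250e-01 -6.10536553e-04] 0.001617381751256013 az -98.9687797470195 [ 0.57143877 -0.2819804   0.05362698] [ 0.68212004 -0.25965925  0.239972  ]
hook 48
[ 0.63547932 -0.22159839  0.16475283] ((636.3213500976562, -225.51759338378906), (47.996055603027344, 18.23326873779297), 77.8957748413086) [0.15895512 0.16427621 0.17220288]
rack walls 0
```

View pics/cs.png

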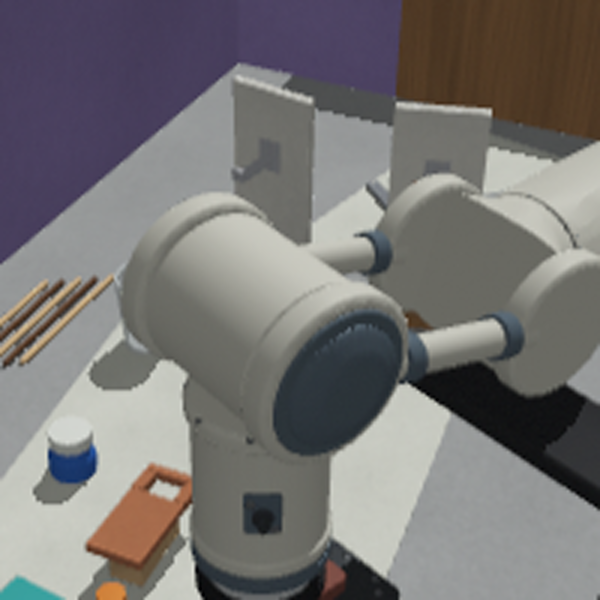

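```bash
cat >> h.py <<'E'
PX=az(-88.45); P0=np.array([.5131,.2383,.0422])
RACK=np.array([.4897,.0011,0]); 
S=np.array([.631,-.2703,0]); SX=az(-98.6)
Rpick=Rp(PX,UP)
def g1(al): return (-np.sin(np.radians(al)),0,-np.cos(np.radians(al)))
def g2(ga): return (-np.sin(np.radians(ga)),0,np.cos(np.radians(ga)))
def rack_pose(slot,zaz,lift=0):  # slab mid (z=9) centred in slot
    c=RACK+slot*0.024*az(62.5); Rr=Rp(UP,az(zaz)); o=c+np.array([0,0,.012+.065+lift])-Rr@np.array([0,0,.009]); return Rr,o
def hang_pose(sx,edge):
    Rr=Rp(UP,SX); e=S+SX*sx+np.array([0,0,edge]); return Rr,e-Rr@np.array([.053,0,.009])
E
python3 - <<'E'
from h import *
def ik(p,q):
    try: 
        j=solve_ik(p,q); return None if j is None else np.round(j,2).tolist()
    except Exception as e: return repr(e)
for s in (1,-1):
  for al in (15,30,45,60):
    print("pick",s,al,ik(*tcp(Rpick,P0,(.005,0,.009),g1(al),s)))
    for zaz in (62.5,-117.5):
      for sl in (1,-1): print("  rack",zaz,sl,ik(*tcp(*rack_pose(sl,zaz,.04),(.005,0,.009),g1(al),s)))
  for ga in (75,15,0):
    gx=.04 if ga>45 else .01
    for zaz in (62.5,-117.5):
      for sl in (1,-1): print("regrip",ga,zaz,sl,s,ik(*tcp(*rack_pose(sl,zaz,0),(gx,0,.009),g2(ga),s)))
    print("hang",ga,s,ik(*tcp(*hang_pose(-.035,.182),(gx,0,.009),g2(ga),s)),ik(*tcp(*hang_pose(-.11,.182),(gx,0,.009),g2(ga),s)))
W=np.load("top.npy")
for u,v in ((317,130),(310,142),(313,137),(322,132),(155,222),(238,157)): print(u,v,np.round(W[v,u],3))
E
```

```text
pick 1 15 [0.22, -0.02, 1.71, 0.26, 1.41, 0.15]
  rack 62.5 1 [0.39, 0.6, 1.27, -0.93, 2.25, 0.66]
  rack 62.5 -1 [0.35, 0.51, 1.39, -0.94, 2.2, 0.66]
  rack -117.5 1 None
  rack -117.5 -1 [-0.82, -0.05, 2.05, 1.19, 1.75, 2.63]
pick 1 30 [0.07, -0.03, 1.78, 0.53, 1.4, -0.05]
  rack 62.5 1 [0.36, 0.45, 1.32, -0.75, 2.13, 0.69]
  rack 62.5 -1 [0.31, 0.36, 1.44, -0.77, 2.08, 0.67]
  rack -117.5 1 None
  rack -117.5 -1 None
pick 1 45 [-0.07, 0.02, 1.83, 0.79, 1.44, -0.26]
  rack 62.5 1 [0.31, 0.29, 1.4, -0.58, 2.0, 0.69]
  rack 62.5 -1 [0.25, 0.2, 1.5, -0.6, 1.96, 0.65]
  rack -117.5 1 None
  rack -117.5 -1 None
pick 1 60 [-0.17, 0.13, 1.85, 1.02, 1.52, -0.45]
  rack 62.5 1 [0.23, 0.12, 1.49, -0.41, 1.87, 0.65]
  rack 62.5 -1 [0.16, 0.04, 1.58, -0.43, 1.84, 0.6]
  rack -117.5 1 None
  rack -117.5 -1 None
regrip 75 62.5 1 1 [-0.19, -0.27, 1.81, 0.25, 1.52, 0.29]
regrip 75 62.5 -1 1 [-0.29, -0.31, 1.84, 0.26, 1.56, 0.19]
regrip 75 -117.5 1 1 [0.12, -0.03, 1.59, -0.22, 1.72, -2.56]
regrip 75 -117.5 -1 1 [0.04, -0.11, 1.67, -0.23, 1.71, -2.64]
hang 75 1 None None
regrip 15 62.5 1 1 [-0.71, -
[... 1789 characters left out ...]
rip 15 -117.5 1 -1 [0.39, 0.65, 1.27, -0.9, 2.22, 0.71]
regrip 15 -117.5 -1 -1 [0.35, 0.56, 1.4, -0.91, 2.17, 0.71]
hang 15 -1 [0.07, 0.51, 1.36, -1.25, 1.69, 0.35] [0.17, 0.57, 1.28, -1.22, 1.79, 0.36]
regrip 0 62.5 1 -1 [-0.74, 0.21, 2.07, 1.4, 1.77, 2.42]
regrip 0 62.5 -1 -1 [-0.84, 0.23, 2.04, 1.33, 1.84, 2.41]
regrip 0 -117.5 1 -1 [0.4, 0.79, 1.23, -1.08, 2.34, 0.66]
regrip 0 -117.5 -1 -1 [0.36, 0.71, 1.36, -1.08, 2.28, 0.68]
hang 0 -1 [0.08, 0.64, 1.36, -1.47, 1.78, 0.43] [0.19, 0.69, 1.28, -1.44, 1.88, 0.42]
317 130 [ 0.718 -0.075  0.052]
310 142 [ 0.693 -0.06   0.006]
313 137 [ 0.71  -0.071  0.003]
322 132 [ 0.709 -0.088  0.06 ]
155 222 [0.442 0.392 0.11 ]
238 157 [0.636 0.165 0.054]
```

Run:
```python
from h import *
def ik(p,q):
    j=solve_ik(p,q); return None if j is None else np.round(j,2).tolist()
for gx in (.01,.02):
 for al in (0,5,10,15):
  print(gx,al,"pick",ik(*tcp(Rpick,P0,(gx,0,.009),g1(al),1)),ik(*tcp(Rpick,P0+[0,0,.15],(gx,0,.009),g1(al),1)))
  for l in (0,.04,.1): print("   ",[ik(*tcp(*rack_pose(sl,-117.5,l),(gx,0,.009),g1(al),1)) for sl in (1,-1)])
```

```text
0.01 0 pick [0.36, 0.04, 1.63, -0.0, 1.48, 0.33] [0.36, -0.02, 1.41, -0.0, 1.75, 0.33]
    [[-0.74, 0.21, 2.07, 1.4, 1.77, 2.42], [-0.84, 0.23, 2.04, 1.33, 1.84, 2.41]]
    [[-0.74, 0.1, 2.08, 1.42, 1.78, 2.51], [-0.84, 0.13, 2.05, 1.36, 1.86, 2.5]]
    [None, [-0.84, -0.0, 2.05, 1.4, 1.89, 2.64]]
0.01 5 pick [0.31, 0.01, 1.66, 0.08, 1.45, 0.27] [0.31, -0.04, 1.44, 0.08, 1.72, 0.3]
    [[-0.74, 0.13, 2.08, 1.35, 1.72, 2.47], [-0.84, 0.16, 2.05, 1.28, 1.8, 2.46]]
    [[-0.74, 0.04, 2.08, 1.36, 1.74, 2.56], [-0.84, 0.06, 2.05, 1.3, 1.83, 2.54]]
    [None, None]
0.01 10 pick [0.26, -0.01, 1.68, 0.17, 1.43, 0.21] [0.26, -0.07, 1.47, 0.17, 1.7, 0.26]
    [[-0.73, 0.06, 2.08, 1.29, 1.68, 2.53], [-0.83, 0.09, 2.06, 1.23, 1.76, 2.51]]
    [[-0.73, -0.03, 2.08, 1.3, 1.7, 2.62], [-0.83, 0.0, 2.05, 1.25, 1.79, 2.59]]
    [None, None]
0.01 15 pick [0.21, -0.03, 1.71, 0.26, 1.42, 0.14] [0.21, -0.09, 1.5, 0.26, 1.68, 0.21]
    [[-0.71, -0.01, 2.09, 1.23, 1.64, 2.59], [-0.82, 0.02, 2.06, 1.17, 1.72, 2.56]]
    [None, [-0.82, -0.06, 2.05, 1.19, 1.76, 2.64]]
    [None, None]
0.02 0 pick [0.34, 0.03, 
[... 288 characters left out ...]
25] [0.29, -0.05, 1.45, 0.09, 1.72, 0.28]
    [[-0.74, 0.11, 2.08, 1.35, 1.73, 2.5], [-0.84, 0.13, 2.05, 1.29, 1.81, 2.48]]
    [[-0.74, 0.01, 2.08, 1.36, 1.75, 2.59], [-0.84, 0.04, 2.05, 1.31, 1.83, 2.57]]
    [None, None]
0.02 10 pick [0.24, -0.02, 1.69, 0.17, 1.43, 0.19] [0.24, -0.08, 1.48, 0.17, 1.7, 0.24]
    [[-0.73, 0.04, 2.08, 1.29, 1.68, 2.55], [-0.83, 0.06, 2.06, 1.23, 1.77, 2.53]]
    [[-0.73, -0.05, 2.08, 1.3, 1.71, 2.64], [-0.83, -0.02, 2.05, 1.25, 1.8, 2.61]]
    [None, None]
0.02 15 pick [0.19, -0.03, 1.72, 0.26, 1.42, 0.13] [0.19, -0.09, 1.51, 0.26, 1.68, 0.2]
    [[-0.71, -0.03, 2.09, 1.23, 1.65, 2.61], [-0.82, -0.0, 2.06, 1.18, 1.73, 2.58]]
    [None, None]
    [None, None]
```

```bash
cat > fk.py <<'E'
from h import *
def rots(j):
    A=R.from_euler; r1=A('z',j[0]).as_matrix(); r2=r1@A('y',j[1]).as_matrix(); r3=r2@A('y',j[2]).as_matrix(); r6=r3@A('ZYZ',j[3:]).as_matrix()
    return r1,r2,r3,r6
def basis(j):
    r1,r2,r3,r6=rots(j); return np.stack([[0,0,1],r1[:,0],r2[:,2],r3[:,0],r3[:,2],r6[:,2]],1)
E
python3 - <<'E'
from fk import *
A=[];b=[];rr=[]
rng=np.random.default_rng(0)
for _ in range(25):
    p=np.array([rng.uniform(.4,.6),rng.uniform(-.2,.3),rng.uniform(.2,.35)]); q=(R.from_euler('xyz',rng.uniform(-.5,.5,3))*R.from_quat([.195,.981,0,0])).as_quat()
    j=solve_ik(p,q)
    if j is None: continue
    A.append(basis(j));b.append(p);rr.append(R.from_matrix(rots(j)[3].T@R.from_quat(q).as_matrix()).as_rotvec())
x,res,_,_=np.linalg.lstsq(np.vstack(A),np.concatenate(b),rcond=None)
print(x,res,np.round(rr[:4],3))
E
```

```text
[ 0.15808139 -0.00132229  0.38483918  0.09441295  0.5626251   0.34987788] [0.02815364] [[ 0.    -0.     1.571]
 [-0.    -0.     1.571]
 [-0.    -0.     1.571]
 [-0.    -0.     1.571]]
```

```bash
cat > fk.py <<'E'
from h import *
E=R.from_euler
def rots(j):
    r1=E('z',j[0]).as_matrix(); r2=r1@E('y',j[1]).as_matrix(); r3=r2@E('y',j[2]).as_matrix(); r4=r3@E('z',j[3]).as_matrix(); r5=r4@E('y',j[4]).as_matrix(); r6=r5@E('z',j[5]).as_matrix()
    return r1,r2,r3,r4,r5,r6
def basis(j):
    r1,r2,r3,r4,r5,r6=rots(j); return np.stack([[0,0,1],r1[:,0],r1[:,1],r2[:,0],r2[:,2],r3[:,0],r3[:,2],r4[:,0],r4[:,1],r5[:,0],r5[:,2],r6[:,0],r6[:,1]],1)
try: X=np.load("fkx.npy")
except Exception: X=None
def fk(j):
    return basis(j)@X, rots(j)[5]@E('z',np.pi/2).as_matrix()
E
python3 - <<'E'
from fk import *
A=[];b=[]
rng=np.random.default_rng(0)
for _ in range(40):
    p=np.array([rng.uniform(.4,.6),rng.uniform(-.2,.3),rng.uniform(.2,.35)]); q=(R.from_euler('xyz',rng.uniform(-.5,.5,3))*R.from_quat([.195,.981,0,0])).as_quat()
    j=solve_ik(p,q)
    if j is None: continue
    A.append(basis(j));b.append(p)
x,res,rk,_=np.linalg.lstsq(np.vstack(A),np.concatenate(b),rcond=None)
print(np.round(x,4),res,rk); np.save("fkx.npy",x)
print(abs(np.vstack(A)@x-np.concatenate(b)).max())
E
```

```text
[ 0.1572 -0.      0.034  -0.      0.3726  0.0969  0.5585  0.     -0.
 -0.      0.3323  0.     -0.    ] [2.78112249e-30] 13
8.881784197001252e-16
```

Run:
```python
from fk import *
def ik(p,q):
    return solve_ik(p,q)
def f(j): return None if j is None else np.round(j,2).tolist()
for gx in (.036,.042):
 for al in (62,65,68,72):
  g=(gx,0,.009)
  print(gx,al,"pick",f(ik(*tcp(Rpick,P0,g,g1(al),-1))),"pre",f(ik(*tcp(Rpick,P0,g,g1(al),-1,.09))),"lift",f(ik(*tcp(Rpick,P0+[0,0,.08],g,g1(al),-1))),f(ik(*tcp(Rpick,P0+[0,0,.15],g,g1(al),-1))))
  print("   ",[f(ik(*tcp(*rack_pose(1,-117.5,l),g,g1(al),-1))) for l in (0,.05,.1,.15)])
```

```text
0.036 62 pick None pre None lift None None
    [[-0.34, -0.31, 1.9, 0.49, 1.49, 0.12], [-0.34, -0.33, 1.83, 0.48, 1.57, 0.16], [-0.34, -0.34, 1.74, 0.49, 1.65, 0.2], [-0.34, -0.33, 1.65, 0.49, 1.73, 0.24]]
0.036 65 pick [-0.25, 0.19, 1.83, 1.06, 1.61, 2.62] pre [-0.39, 0.19, 1.76, 1.0, 1.76, 2.62] lift None None
    [[-0.3, -0.3, 1.88, 0.43, 1.49, 0.16], [-0.3, -0.32, 1.81, 0.43, 1.58, 0.2], [-0.3, -0.33, 1.72, 0.43, 1.66, 0.23], [-0.3, -0.32, 1.63, 0.44, 1.74, 0.27]]
0.036 68 pick [-0.26, 0.22, 1.83, 1.1, 1.63, 2.59] pre [-0.4, 0.22, 1.76, 1.04, 1.78, 2.59] lift None None
    [[-0.27, -0.29, 1.86, 0.38, 1.5, 0.2], [-0.27, -0.31, 1.79, 0.38, 1.58, 0.23], [-0.27, -0.32, 1.7, 0.38, 1.67, 0.26], [-0.27, -0.31, 1.61, 0.38, 1.75, 0.3]]
0.036 72 pick [-0.27, 0.27, 1.83, 1.15, 1.66, 2.55] pre [-0.42, 0.28, 1.75, 1.08, 1.8, 2.55] lift None None
    [[-0.22, -0.28, 1.83, 0.3, 1.51, 0.25], [-0.22, -0.29, 1.76, 0.3, 1.59, 0.28], [-0.22, -0.3, 1.67, 0.31, 1.68, 0.3], [-0.22, -0.29, 1.58, 0.31, 1.76, 0.33]]
0.042 62 pick [-0.24, 0.16, 1.83, 1.02, 1.59, 2.64] pre [-0.38, 0.15, 1.76, 0.97, 1.75, 2.
[... 287 characters left out ...]
ne
    [[-0.3, -0.31, 1.87, 0.43, 1.5, 0.16], [-0.3, -0.32, 1.8, 0.43, 1.59, 0.2], [-0.3, -0.33, 1.71, 0.43, 1.67, 0.24], [-0.3, -0.32, 1.62, 0.44, 1.75, 0.27]]
0.042 68 pick [-0.27, 0.23, 1.83, 1.09, 1.64, 2.58] pre [-0.41, 0.23, 1.75, 1.03, 1.79, 2.59] lift None None
    [[-0.27, -0.3, 1.85, 0.38, 1.51, 0.2], [-0.27, -0.31, 1.78, 0.38, 1.59, 0.23], [-0.27, -0.32, 1.69, 0.38, 1.68, 0.27], [-0.27, -0.31, 1.59, 0.38, 1.76, 0.3]]
0.042 72 pick [-0.29, 0.27, 1.82, 1.14, 1.67, 2.55] pre [-0.43, 0.28, 1.75, 1.07, 1.81, 2.55] lift None None
    [[-0.22, -0.28, 1.83, 0.3, 1.52, 0.25], [-0.22, -0.3, 1.75, 0.3, 1.6, 0.28], [-0.22, -0.3, 1.66, 0.31, 1.69, 0.31], [-0.22, -0.29, 1.56, 0.31, 1.77, 0.33]]
```

```bash
cat >> fk.py <<'E'
# sampled points in tool frame
gb=np.array([[x,y,-.063-d] for x in (-.0375,0,.0375) for y in np.linspace(-.089,.089,5) for d in (0,.04,.08)])
fg=np.array([[x,y,z] for x in (-.01,.01) for y in (-.057,.057) for z in (.017,-.02,-.06)])
wr=np.array([[x,y,z] for x in (-.06,0,.06) for y in (-.06,0,.06) for z in (-.18,-.25,-.332,-.39)])
GR=np.vstack([gb,fg,wr])
pl=np.array([[x,y,z] for x in np.linspace(-.065,.065,7) for y in (-.03,0,.03) for z in (0,.015)])
OB=[("bottle",(.44,.395),.027,.13),("jar",(.636,.165),.026,.055),("cup",(.713,-.072),.036,.095),("rack",(.49,.001),.067,.042),
    ("used",(.428,-.29),.075,.25),("stand",(.633,-.25),.075,.25),("block",(.513,.238),.046,.042)]
def check(js,g=None,al=None,s=None,n=25,gfun=None):
    """report min height and min clearance of gripper / plaque along joint path"""
    out={}
    for k in range(len(js)-1):
        for t in np.linspace(0,1,n):
            j=np.array(js[k])*(1-t)+np.array(js[k+1])*t; p,Rt=fk(j)
            sets=[("G",GR@Rt.T+p)]
            if g is not None:
                Rpl=Rt@tool_in_plaque(gfun(al),s).T; o=p-Rt[:,2]*.002-Rpl@np.array(g); sets.append(("P",pl@Rpl.T+o))
            for n_,Q in sets:
                out[(k,n_,"z")]=min(out.get((k,n_,"z"),9),Q[:,2].min())
                for nm,c,r,h in OB:
                    d=np.maximum(np.hypot(Q[:,0]-c[0],Q[:,1]-c[1])-r,Q[:,2]-h).min()
                    out[(k,n_,nm)]=min(out.get((k,n_,nm),9),d)
    for k in range(len(js)-1):
        for n_ in "GP":
            if (k,n_,"z") in out: print(k,n_,{m[2]:round(v,3) for m,v in out.items() if m[:2]==(k,n_) and (m[2]=="z" or v<.04)})
E
python3 - <<'E'
from fk import *
g=(.04,0,.009);al=66
j0=get_obs()["joint_pos"]
pre=solve_ik(*tcp(Rpick,P0,g,g1(al),-1,.09)); pk=solve_ik(*tcp(Rpick,P0,g,g1(al),-1)); 
rk=[solve_ik(*tcp(*rack_pose(1,-117.5,l),g,g1(al),-1)) for l in (.15,0.05,0)]
print([np.round(x,2).tolist() for x in (pre,pk,*rk)])
v0=np.array(j0); v0[1]-=.3
hi=np.array(pre); hi[1]-=.35
print("reach"); check([j0,v0,hi,pre,pk])
for d in (.2,.35):
    v1=np.array(pk); v1[1]-=d; v1[0]-=.0
    print("carry",d); check([pk,v1,rk[0],rk[1],rk[2]],g,al,-1,gfun=g1)
E
```

```text
[[-0.4, 0.2, 1.76, 1.01, 1.77, 2.61], [-0.26, 0.2, 1.83, 1.07, 1.62, 2.6], [-0.29, -0.32, 1.61, 0.42, 1.75, 0.28], [-0.29, -0.32, 1.79, 0.41, 1.58, 0.21], [-0.29, -0.3, 1.87, 0.41, 1.5, 0.17]]
reach
0 G {'z': np.float64(0.223)}
1 G {'z': np.float64(0.194)}
2 G {'z': np.float64(0.071), 'rack': np.float64(0.036), 'used': np.float64(-0.03), 'stand': np.float64(-0.027)}
3 G {'z': np.float64(0.034), 'jar': np.float64(0.021), 'rack': np.float64(0.019), 'used': np.float64(-0.029), 'stand': np.float64(-0.029), 'block': np.float64(0.014)}
carry 0.2
0 G {'z': np.float64(0.034), 'jar': np.float64(0.019), 'rack': np.float64(0.023), 'used': np.float64(0.039), 'stand': np.float64(0.011), 'block': np.float64(0.013)}
0 P {'z': np.float64(0.042), 'block': np.float64(0.0)}
1 G {'z': np.float64(0.109), 'used': np.float64(0.036), 'stand': np.float64(0.026)}
1 P {'z': np.float64(0.095)}
2 G {'z': np.float64(0.146)}
2 P {'z': np.float64(0.062), 'rack': np.float64(0.02)}
3 G {'z': np.float64(0.096)}
3 P {'z': np.float64(0.012), 'rack': np.float64(-0.03)}
carry 0.35
0 G {'z': np.float64(0.034), 'jar': np.float64(0.019), 'rack': np.float64(0.023), 'used': np.float64(0.039), 'stand': np.float64(0.011), 'block': np.float64(0.013)}
0 P {'z': np.float64(0.042), 'block': np.float64(0.0)}
1 G {'z': np.float64(0.16)}
1 P {'z': np.float64(0.126)}
2 G {'z': np.float64(0.146)}
2 P {'z': np.float64(0.062), 'rack': np.float64(0.02)}
3 G {'z': np.float64(0.096)}
3 P {'z': np.float64(0.012), 'rack': np.float64(-0.03)}
```

Run:
```python
from fk import *
j0=get_obs()["joint_pos"]
for gx in (.04,.045):
  g=(gx,0,.009)
  for al in (66,70,75):
    print(gx,al,[ (l,None if (j:=solve_ik(*tcp(Rpick,P0+[0,0,l],g,g1(al),-1))) is None else round(j[5],3)) for l in (0,.02,.04,.06,.08)])
g=(.04,0,.009);al=70
pk=solve_ik(*tcp(Rpick,P0,g,g1(al),-1)); lf=solve_ik(*tcp(Rpick,P0+[0,0,.04],g,g1(al),-1))
print(np.round(pk,3),lf)
v1=np.array(lf if lf is not None else pk); v1[1]-=.35
for t in np.linspace(0,1,6):
    a=np.array(pk);a[1]-=.35*t; print(np.round(fk(a)[0],3))
rk=[solve_ik(*tcp(*rack_pose(1,-117.5,l),g,g1(al),-1)) for l in (.15,0.05,0)]
v0=np.array(j0); v0[1]-=.3
if lf is not None:
    check([j0,v0,v1,lf,pk]); check([pk,lf,v1,rk[0],rk[1],rk[2]],g,al,-1,gfun=g1)
```

```text
0.04 66 [(0, np.float64(2.604)), (0.02, np.float64(2.638)), (0.04, None), (0.06, None), (0.08, None)]
0.04 70 [(0, np.float64(2.566)), (0.02, np.float64(2.6)), (0.04, np.float64(2.635)), (0.06, None), (0.08, None)]
0.04 75 [(0, np.float64(2.522)), (0.02, np.float64(2.557)), (0.04, np.float64(2.592)), (0.06, np.float64(2.627)), (0.08, None)]
0.045 66 [(0, np.float64(2.6)), (0.02, np.float64(2.634)), (0.04, None), (0.06, None), (0.08, None)]
0.045 70 [(0, np.float64(2.563)), (0.02, np.float64(2.597)), (0.04, np.float64(2.632)), (0.06, None), (0.08, None)]
0.045 75 [(0, np.float64(2.52)), (0.02, np.float64(2.554)), (0.04, np.float64(2.589)), (0.06, np.float64(2.625)), (0.08, None)]
[-0.275  0.247  1.828  1.12   1.651  2.566] [-0.27477656  0.17635573  1.82216399  1.12652772  1.6833384   2.63480932]
[0.514 0.2   0.051]
[0.52  0.198 0.082]
[0.524 0.197 0.113]
[0.526 0.197 0.145]
[0.526 0.197 0.176]
[0.524 0.198 0.208]
0 G {'z': np.float64(0.223)}
1 G {'z': np.float64(0.195)}
2 G {'z': np.float64(0.075), 'jar': np.float64(0.022), 'used': np.float64(0.033), 'stand': np.float64(0.006), 'block': np.float64(0.033)}
3 G {'z': np.float64(0.035), 'jar': np.float64(0.017), 'rack': np.float64(0.014), 'used': np.float64(0.033), 'stand': np.float64(0.006), 'block': np.float64(0.014)}
0 G {'z': np.float64(0.035), 'jar': np.float64(0.017), 'rack': np.float64(0.014), 'used': np.float64(0.033), 'stand': np.float64(0.006), 'block': np.float64(0.014)}
0 P {'z': np.float64(0.042), 'block': np.float64(0.0)}
1 G {'z': np.float64(0.075), 'jar': np.float64(0.022), 'used': np.float64(0.033), 'stand': np.float64(0.006), 'block': np.float64(0.033)}
1 P {'z': np.float64(0.082)}
2 G {'z': np.float64(0.179)}
2 P {'z': np.float64(0.133)}
3 G {'z': np.float64(0.146)}
3 P {'z': np.float64(0.062), 'rack': np.float64(0.02)}
4 G {'z': np.float64(0.096)}
4 P {'z': np.float64(0.012), 'rack': np.float64(-0.03)}
```

Run:
```python
from fk import *
r=read_camera("side"); im=r["img"]; cv2.imwrite("pics/cg.png",cv2.resize(im[120:330,190:390],None,fx=2.8,fy=2.8,interpolation=cv2.INTER_CUBIC))
j0=get_obs()["joint_pos"]; p,Rt=fk(j0); w=read_camera("wrist"); c=w["T"][:3,3]; print("cam in tool",Rt.T@(c-p))
T=np.linalg.inv(r["T"]); q=r["intrinsics"]@(T@np.append(c,1))[:3]; print("cam px",(q/q[2])[:2], "px in crop",((q/q[2])[:2]-[190,120])*2.8)
q=r["intrinsics"]@(T@np.append(p,1))[:3]; print((q/q[2])[:2])
```

```text
cam in tool [ 0.07521586  0.00081276 -0.14549518]
cam px [295.72228346 280.18716957] px in crop [296.02239369 448.52407478]
[265.93550946 306.18938964]
```

View pics/cg.png

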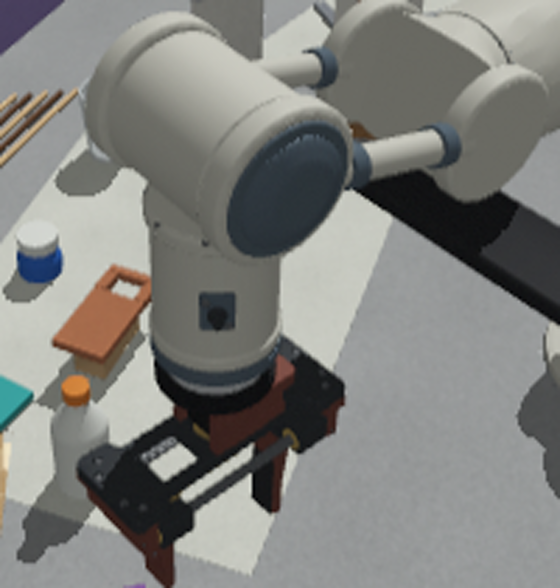

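Run:
```python
from fk import *
g=(.04,0,.009);al=70
pk=solve_ik(*tcp(Rpick,P0,g,g1(al),-1)); lf=solve_ik(*tcp(Rpick,P0+[0,0,.04],g,g1(al),-1))
p,Rt=fk(pk); wc=p-Rt[:,2]*.3323; ax=rots(pk)[3][:,1]; print("wc",wc,"ax",ax,"ends",wc+ax*.11,wc-ax*.11)
j0=get_obs()["joint_pos"]; v0=np.array(j0); v0[1]-=.3; v1=np.array(lf); v1[1]-=.35
move_j(v0); move_j(v1)
o=get_obs(); print(o["t"],o["position"],o["finger_gap"])
r=read_camera("top"); cv2.imwrite("pics/t2.png",r["img"]); r=read_camera("side"); cv2.imwrite("pics/s2.png",r["img"])
```

```text
wc [ 0.52257755 -0.11195227  0.16416925] ax [0.53622314 0.30155807 0.78837014] ends [ 0.58156209 -0.07878088  0.25088997] [ 0.463593   -0.14512366  0.07744854]
4.1417 [0.51034912 0.20163017 0.24549159] 0.0879234001478447
```

View pics/s2.png

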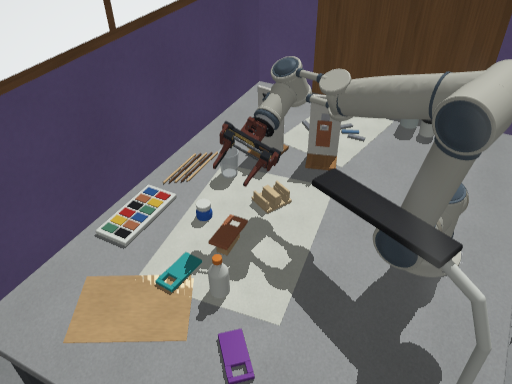

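View pics/t2.png

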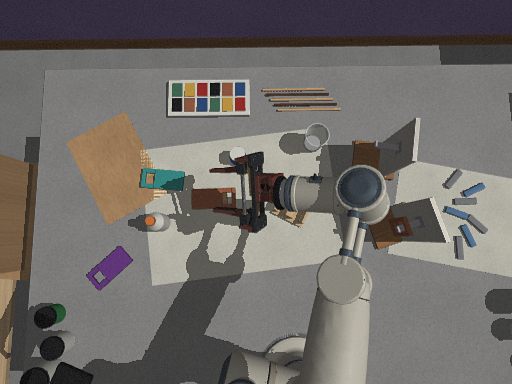

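The top view shows the jaws straddling the terracotta plaque (rows ~183 and ~212, plaque at (214,199)). The wrist is clear of both stands. I check the plaque pose from the side view before descending.

Run:
```python
from fk import *
r=read_camera("side"); W=cloud(r)
m=(W[...,2]>0.050)&(W[...,2]<0.066)&(W[...,0]>0.42)&(W[...,0]<0.6)&(W[...,1]>0.14)&(W[...,1]<0.34)
p=W[m]; print(m.sum(),np.median(p[:,2]),cv2.minAreaRect((p[:,:2]*1000).astype(np.float32)))
m=(W[...,2]>0.033)&(W[...,2]<0.055)&(W[...,0]>0.4)&(W[...,0]<0.6)&(abs(W[...,1])<0.1)
p=W[m];print("rack top",m.sum(),np.median(p[:,2]),cv2.minAreaRect((p[:,:2]*1000).astype(np.float32)))
g=(.04,0,.009);al=70
a=tcp(Rpick,P0+[0,0,.04],g,g1(al),-1); b=tcp(Rpick,P0,g,g1(al),-1)
goto(*a); print(get_obs()["position"],a[0])
f0=get_obs()["force"]
print(line_to(b[0],max_speed=.05,force_limit=6)); o=get_obs(); print(o["position"],b[0],o["force"]-f0)
cv2.imwrite("pics/s3.png",read_camera("side")["img"]); w=read_camera("wrist"); cv2.imwrite("pics/w3.png",w["img"])
```

```text
625 0.05607119419009299 ((510.12713623046875, 240.1353759765625), (62.72412872314453, 134.48220825195312), 1.7630759477615356)
rack top 240 0.04027720939865881 ((486.95257568359375, 2.9399337768554688), (100.2889404296875, 73.83802032470703), 62.532859802246094)
[0.51479033 0.20030779 0.09173151] [0.51413114 0.20019333 0.09051596]
False
[0.51430029 0.2001691  0.05072165] [0.51413114 0.20019333 0.05051596] [ 0.00890381  0.16240004 -0.36688511]
```

View pics/s3.png

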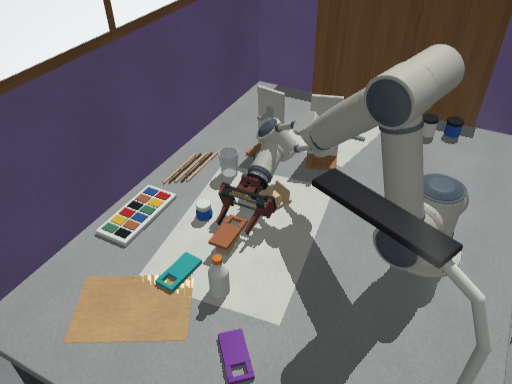

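View pics/w3.png

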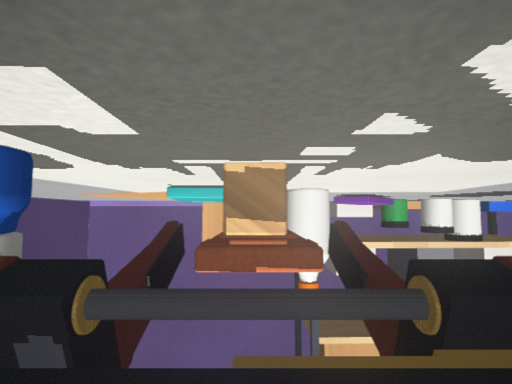

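The plaque sits centred between the fingers in the wrist view (front edge cols 197–322) and nothing is touching. Closing and lifting.

Run:
```python
from fk import *
g=(.04,0,.009);al=70
f0=get_obs()["force"]
close_gripper(); o=get_obs(); print(o["finger_gap"],o["force"]-f0,o["t"])
a=tcp(Rpick,P0+[0,0,.036],g,g1(al),-1)
line_to(a[0],max_speed=.06); 
j=np.array(get_obs()["joint_pos"]); j[1]-=.35; move_j(j); o=get_obs(); print(o["finger_gap"],o["force"]-f0,o["t"])
cv2.imwrite("pics/s4.png",read_camera("side")["img"]); w=read_camera("wrist"); cv2.imwrite("pics/w4.png",w["img"])
```

```text
0.059784272823270646 [ 0.09935938 -0.38580405  1.84751869] 6.5583
0.06005471275151431 [ 0.11571166 -1.00071309 -0.28575896] 7.975
```

View pics/s4.png

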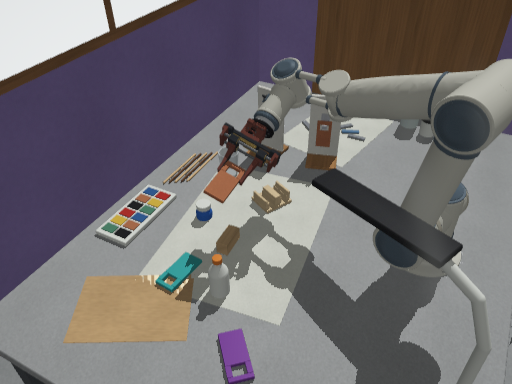

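View pics/w4.png

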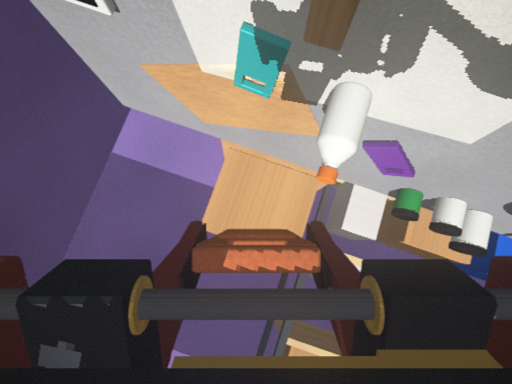

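Held (gap 60 mm). Moving over the rack, then I measure how the plaque sits in the grip.

```bash
sed -i 's/^RACK=.*/RACK=np.array([.4885,.0019,0])/; s/^S=.*/S=np.array([.6297,-.2695,0]); SX=az(-98.6)/' h.py
python3 - <<'E'
from fk import *
g=(.04,0,.009);al=70
j=solve_ik(*tcp(*rack_pose(1,-117.5,.12),g,g1(al),-1)); j0=get_obs()["joint_pos"]
check([j0,j],g,al,-1,gfun=g1)
move_j(j)
o=get_obs(); print(o["t"],o["finger_gap"],o["position"])
r=read_camera("side"); W=cloud(r); cv2.imwrite("pics/s5.png",r["img"]); np.save("s5.npy",W)
p,Rt=fk(o["joint_pos"]); Rpl=Rt@tool_in_plaque(g1(al),-1).T; op=p-Rt[:,2]*.002-Rpl@np.array(g)
Q=(W-op)@Rpl   # into nominal plaque frame
m=(abs(Q[...,0])<.08)&(abs(Q[...,1])<.026)&(abs(Q[...,2]-.009)<.03)&(Q[...,0]<.02)
q=Q[m]; print(m.sum(),np.round(q.min(0),3),np.round(q.max(0),3)); 
sel=q[q[:,0]<-.032]; print(len(sel)); A=np.c_[sel[:,0],sel[:,1],np.ones(len(sel))]; print(np.linalg.lstsq(A,sel[:,2],rcond=None)[0])
sel=q[q[:,0]>-.03];A=np.c_[sel[:,0],sel[:,1],np.ones(len(sel))]; print(np.linalg.lstsq(A,sel[:,2],rcond=None)[0])
t=read_camera("top"); cv2.imwrite("pics/t5.png",t["img"])
E
```

```text
0 G {'z': np.float64(0.163)}
0 P {'z': np.float64(0.111)}
10.075 0.0600779320392423 [0.4998082  0.02394241 0.23446931]
223 [-0.069 -0.026 -0.002] [0.02  0.026 0.013]
82
[-0.06180455  0.00578833  0.00063675]
[-0.00701609  0.00703993  0.00210447]
```

View pics/s5.png

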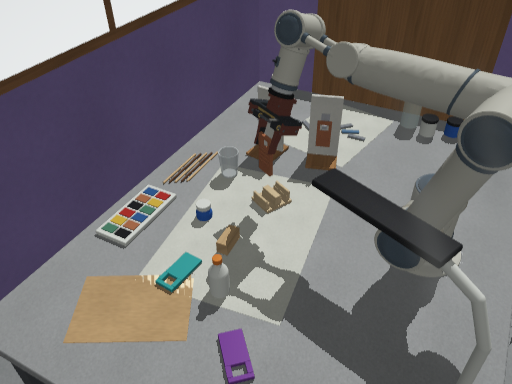

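View pics/t5.png

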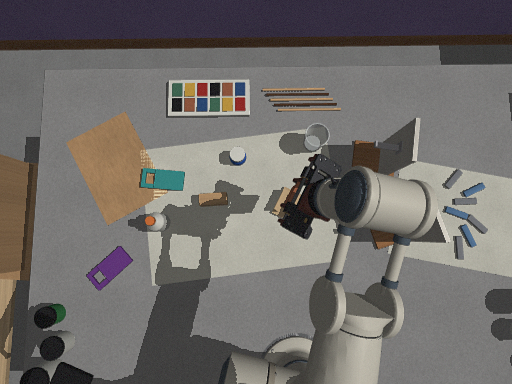

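The plaque is still held square (slab face at z≈3–4 mm in its nominal frame, tilt about 1°), ribs facing the camera and window up at (267,150). Lowering into the far slot.

Run:
```python
from fk import *
g=(.04,0,.009);al=70
a=tcp(*rack_pose(1,-117.5,.04),g,g1(al),-1); line_to(a[0],a[1],max_speed=.1)
f0=get_obs()["force"]
b=tcp(*rack_pose(1,-117.5,-.006),g,g1(al),-1); st=line_to(b[0],max_speed=.03,force_limit=5)
o=get_obs(); z0=tcp(*rack_pose(1,-117.5,0),g,g1(al),-1)[0][2]
print(st,o["position"],"lift above nominal",o["position"][2]-z0,o["force"]-f0,o["t"])
cv2.imwrite("pics/s6.png",cv2.resize(read_camera("side")["img"][100:240,200:360],None,fx=4,fy=4,interpolation=cv2.INTER_CUBIC))
```

```text
True [0.50008879 0.02361833 0.1154569 ] lift above nominal 0.0003362867650524015 [-0.20510009 -1.16765089  4.83234269] 12.3167
```

View pics/s6.png

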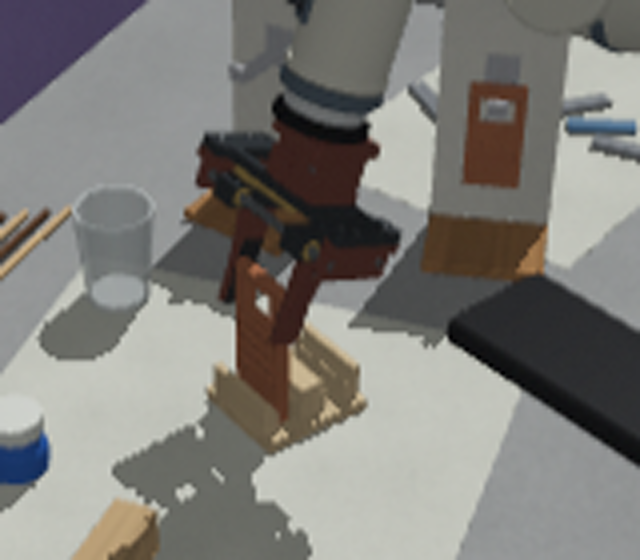

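It made contact exactly at slot-floor height and stands in the slot. Releasing and backing out along the tool axis.

Run:
```python
from fk import *
open_jaws(); pause(.3)
o=get_obs(); Rt=R.from_quat(o["tcp_rot"]).as_matrix()
line_to(o["position"]-Rt[:,2]*.11,max_speed=.15)
o=get_obs(); print(o["t"],o["finger_gap"])
j=np.array(o["joint_pos"]); 
r=read_camera("side"); W=cloud(r); cv2.imwrite("pics/s7.png",cv2.resize(r["img"][100:240,200:360],None,fx=4,fy=4,interpolation=cv2.INTER_CUBIC)); 
Rr,op=rack_pose(1,-117.5,0); Q=(W-op)@Rr
m=(Q[...,0]>-.03)&(Q[...,0]<.07)&(abs(Q[...,1])<.035)&(abs(Q[...,2]-.008)<.035)
q=Q[m]; print(m.sum(),np.round(q.min(0),3),np.round(q.max(0),3))
sel=q[abs(q[:,1])<.027];sel=sel[sel[:,0]>-.02]
for _ in range(4):
    A=np.c_[sel[:,0],sel[:,1],np.ones(len(sel))]; c=np.linalg.lstsq(A,sel[:,2],rcond=None)[0]; e=abs(A@c-sel[:,2]); sel=sel[e<.004]
print(len(sel),c)
top=q[q[:,0]>.056]; print("top ends y",np.percentile(top[:,1],[2,98]),"z",np.percentile(top[:,2],[2,98]))
```

```text
14.1833 0.08761021743338394
349 [-0.029 -0.028 -0.003] [0.067 0.035 0.022]
179 [ 0.04471754 -0.01083881  0.00229775]
top ends y [-0.02508734  0.032413  ] z [0.00193598 0.01368773]
```

View pics/s7.png

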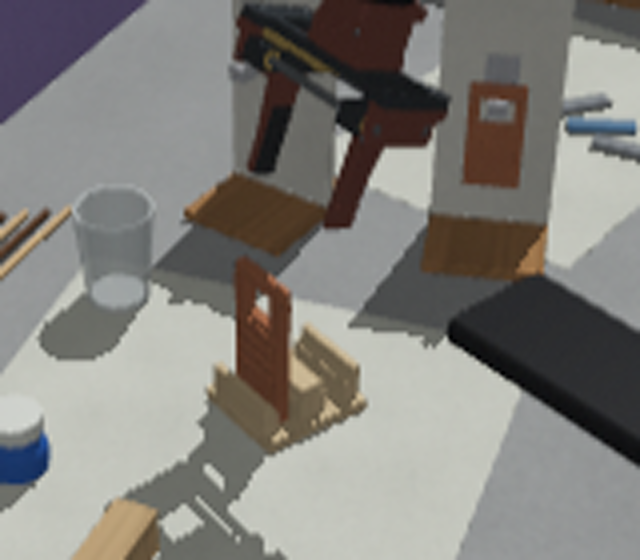

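The plaque stands free, leaning only about 2.5° back (side crop (262,335)), window up and ribs facing the camera. Regripping from the ribbed side, steeply down.

```bash
cat >> h.py <<'E'
LEAN=.042; G2=(.040,0,.009); GA=75
def rack_lean():
    Rr,o=rack_pose(1,-117.5,0); foot=o+Rr@np.array([-.065,0,.009])
    L=Rr@R.from_rotvec([0,-LEAN,0]).as_matrix()   # x -> (1,0,+lean)
    return L,foot-L@np.array([-.065,0,.009])
E
python3 - <<'E'
from fk import *
L,o=rack_lean(); print("x axis in nominal",rack_pose(1,-117.5)[0].T@L[:,0])
a=tcp(L,o,G2,g2(GA),-1,.11); b=tcp(L,o,G2,g2(GA),-1)
j0=get_obs()["joint_pos"]; ja=solve_ik(*a); print(np.round(ja,2))
check([j0,ja]); print(min((fg@fk(j0*(1-t)+ja*t)[1].T+fk(j0*(1-t)+ja*t)[0])[:,2].min() for t in np.linspace(0,1,20)))
move_j(ja); f0=get_obs()["force"]
print(line_to(b[0],max_speed=.08,force_limit=5)); ob=get_obs(); print(ob["position"],b[0],ob["force"]-f0,ob["t"])
cv2.imwrite("pics/s8.png",cv2.resize(read_camera("side")["img"][100:240,200:360],None,fx=4,fy=4,interpolation=cv2.INTER_CUBIC)); cv2.imwrite("pics/w8.png",read_camera("wrist")["img"])
E
```

```text
x axis in nominal [ 9.99118130e-01 -5.27054942e-19  4.19876531e-02]
[ 0.13 -0.04  1.41 -0.19  1.89  0.56]
0 G {'z': np.float64(0.189)}
0.1889978651527342
False
[0.49769102 0.01900069 0.11559006] [0.4973449  0.0188909  0.11495552] [0.08021788 0.51721985 0.20020739] 16.35
```

View pics/s8.png

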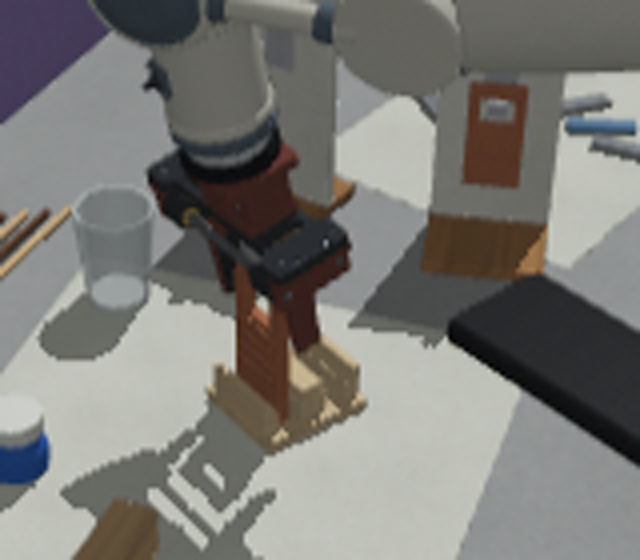

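View pics/w8.png

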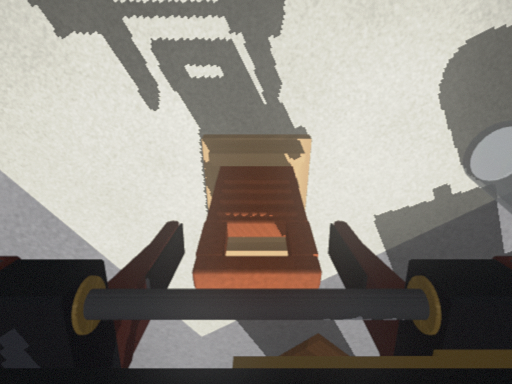

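The wrist view shows the ribbed face (window at (257,240)) centred between the open fingers with no contact. Closing and moving to the hook.

Run:
```python
from fk import *
close_gripper(); o=get_obs(); print("gap",o["finger_gap"],o["t"])
p=np.array(o["position"]); line_to(p+[0,0,.13],max_speed=.12)
def H(sx,e): return tcp(*hang_pose(sx,e),G2,g2(GA),-1)
js=[get_obs()["joint_pos"],solve_ik(*H(-.12,.24)),solve_ik(*H(-.12,.182)),solve_ik(*H(-.038,.182))]
check(js,G2,GA,-1,gfun=g2)
move_j(js[1]); line_to(*H(-.12,.182),max_speed=.08)
o=get_obs(); print(o["finger_gap"],o["position"],H(-.12,.182)[0],o["t"])
r=read_camera("side"); W=cloud(r); t=read_camera("top"); Wt=cloud(t)
cv2.imwrite("pics/s9.png",cv2.resize(r["img"][60:200,200:360],None,fx=4,fy=4,interpolation=cv2.INTER_CUBIC)); cv2.imwrite("pics/t9.png",t["img"][100:280,300:500].repeat(3,0).repeat(3,1)); cv2.imwrite("pics/w9.png",read_camera("wrist")["img"])
Rh,oh=hang_pose(-.12,.182)
Q=(W-oh)@Rh; m=(Q[...,0]>-.07)&(Q[...,0]<.07)&(abs(Q[...,1])<.028)&(abs(Q[...,2]-.006)<.02)&(Q[...,0]<-.033); q=Q[m]; print(m.sum())
if m.sum()>20: print(np.linalg.lstsq(np.c_[q[:,:2],np.ones(len(q))],q[:,2],rcond=None)[0],np.percentile(q,[2,98],axis=0))
```

```text
gap 0.05984568434275475 17.0
0 G {'z': np.float64(0.206), 'stand': np.float64(0.028)}
0 P {'z': np.float64(0.122), 'cup': np.float64(0.033), 'stand': np.float64(0.019)}
1 G {'z': np.float64(0.148), 'stand': np.float64(0.005)}
1 P {'z': np.float64(0.064), 'stand': np.float64(0.019)}
2 G {'z': np.float64(0.148), 'stand': np.float64(-0.022)}
2 P {'z': np.float64(0.064), 'stand': np.float64(-0.063)}
0.0598323246681866 [ 0.64778995 -0.15148598  0.16767401] [ 0.64756684 -0.15136105  0.16706815] 20.0167
91
[-0.01765913 -0.00291031  0.0022297 ] [[-0.06249184 -0.02731575 -0.00143816]
 [-0.03351295  0.02745925  0.00737333]]
```

View pics/s9.png

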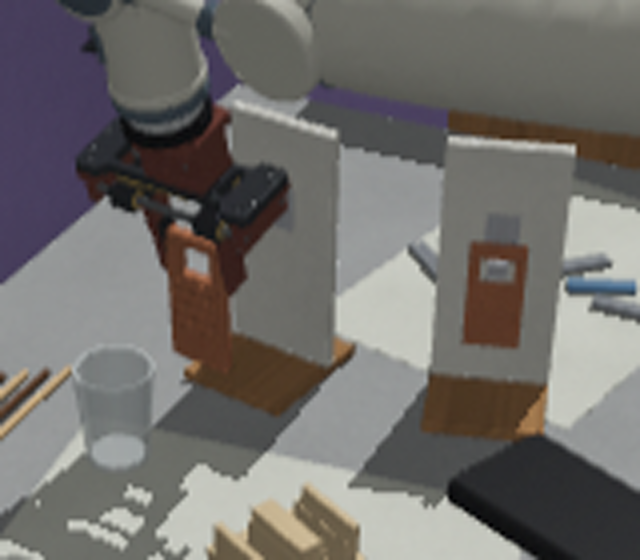

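View pics/t9.png

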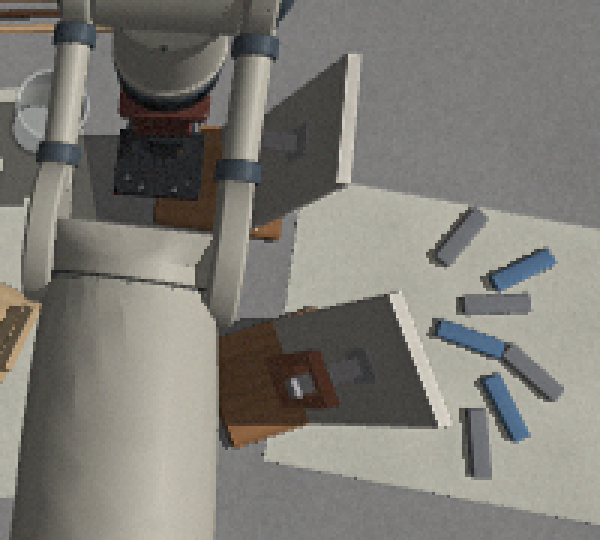

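View pics/w9.png

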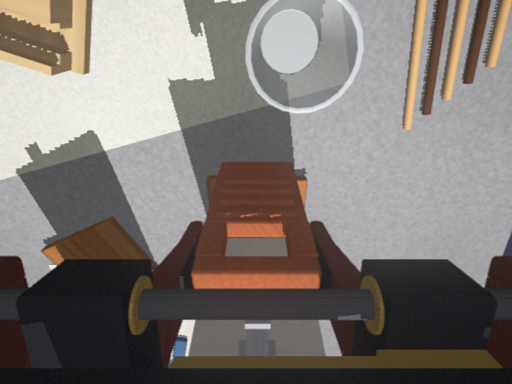

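The plaque is plumb in front of the hook. In the wrist view the hook (col 258) lines up with the window centre (col 257). Moving in with a force guard, then checking before lowering.

Run:
```python
from fk import *
def H(sx,e): return tcp(*hang_pose(sx,e),G2,g2(GA),-1)
f0=get_obs()["force"]
st=line_to(H(-.038,.182)[0],max_speed=.05,force_limit=4)
o=get_obs(); print(st,o["position"],H(-.038,.182)[0],o["force"]-f0,o["t"])
r=read_camera("side"); cv2.imwrite("pics/s10.png",cv2.resize(r["img"][60:200,200:360],None,fx=4,fy=4,interpolation=cv2.INTER_CUBIC)); cv2.imwrite("pics/w10.png",read_camera("wrist")["img"])
```

```text
False [ 0.63538695 -0.23214837  0.16706461] [ 0.63530494 -0.23243908  0.16706815] [ 0.44355278  0.00624704 -0.19689407] 21.9583
```

View pics/s10.png

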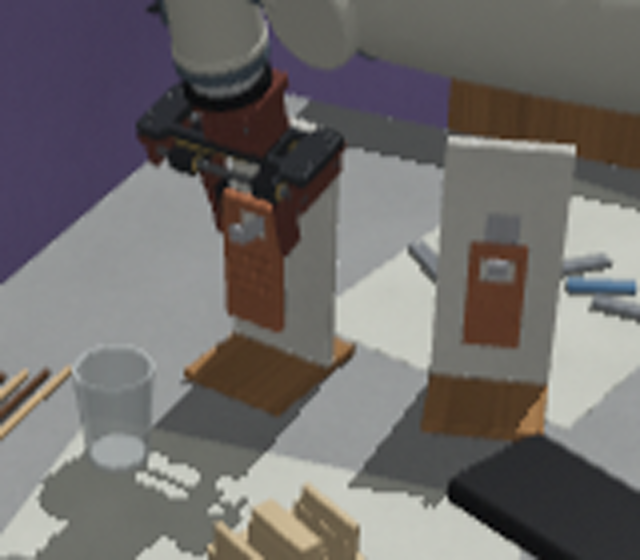

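View pics/w10.png

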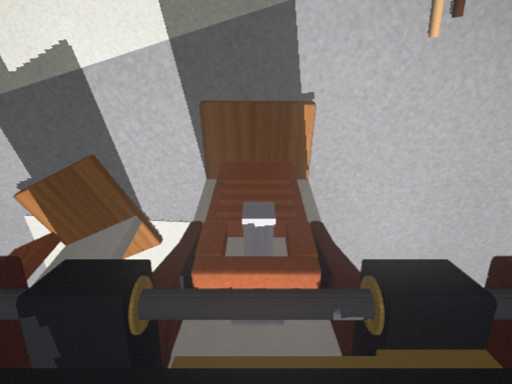

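The hook is threaded through the window (lip at wrist pixel (259,212), side crop (245,228)) and nothing is touching. Lowering onto the strip.

Run:
```python
from fk import *
def H(sx,e): return tcp(*hang_pose(sx,e),G2,g2(GA),-1)
f0=get_obs()["force"]
st=line_to(H(-.038,.158)[0],max_speed=.025,force_limit=2.5)
o=get_obs(); print(st,"edge z est",o["position"][2]-H(0,0)[0][2],o["force"]-f0,o["t"])
r=read_camera("side"); cv2.imwrite("pics/s11.png",cv2.resize(r["img"][60:200,200:360],None,fx=4,fy=4,interpolation=cv2.INTER_CUBIC)); cv2.imwrite("pics/w11.png",read_camera("wrist")["img"])
```

```text
True edge z est 0.16510530344108518 [ 0.33917644 -0.70362989  4.71072516] 22.7333
```

View pics/w11.png

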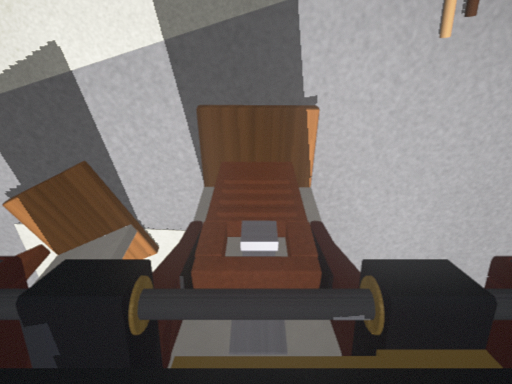

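The edge rests at 165 mm, as it should. Releasing and backing out along the tool axis.

Run:
```python
from fk import *
open_jaws(); pause(.8)
o=get_obs(); Rt=R.from_quat(o["tcp_rot"]).as_matrix()
cv2.imwrite("pics/w12a.png",read_camera("wrist")["img"])
line_to(o["position"]-Rt[:,2]*.12,max_speed=.08)
o=get_obs(); p=np.array(o["position"]); line_to(p-SX*.12+[0,0,.03],max_speed=.12); pause(1)
print(get_obs()["t"])
r=read_camera("side"); W=cloud(r); cv2.imwrite("pics/s12.png",cv2.resize(r["img"][60:200,200:360],None,fx=4,fy=4,interpolation=cv2.INTER_CUBIC)); cv2.imwrite("pics/w12.png",read_camera("wrist")["img"])
Q=(W-S); sx=Q@SX; SY=np.cross(UP,SX); sy=Q@SY; z=Q[...,2]
m=(sx>-.07)&(sx<-.008)&(abs(sy)<.04)&(z>.04)&(z<.155)
A=np.c_[z[m],sy[m],np.ones(m.sum())]; c=np.linalg.lstsq(A,sx[m],rcond=None)[0]; print(m.sum(),"plane sx=",c,"sy range",np.percentile(sy[m],[2,98]),"z range",np.percentile(z[m],[1,99]))
```

```text
28.1417
357 plane sx= [-0.00031869 -0.04895072 -0.04823563] sy range [-0.03290823  0.02528841] z range [0.04837849 0.1521492 ]
```

View pics/s12.png

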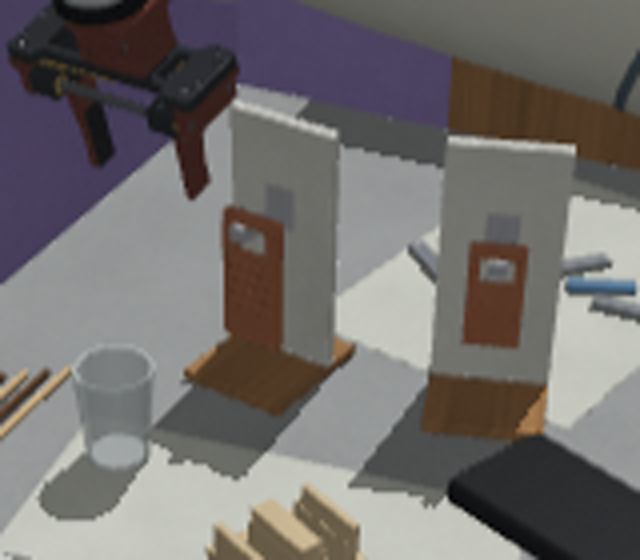

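View pics/w12.png

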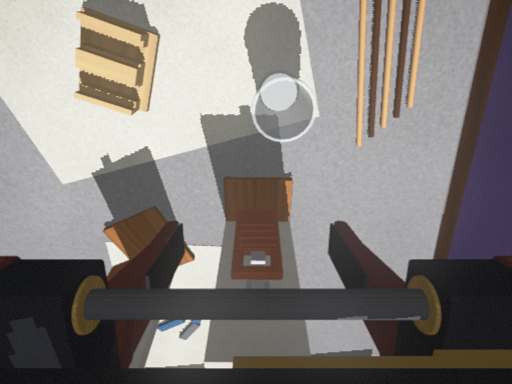

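It hangs plumb, ribs outward, centred within about 4 mm. One stillness check, then I hand in.

Run:
```python
from fk import *
ims=[];
for k in range(2):
    r=read_camera("side"); ims.append((r["img"].astype(int),r["z_map"])); pause(.7)
m=np.s_[100:155,250:290]
print("max diff img",abs(ims[0][0][m]-ims[1][0][m]).mean(),"depth med diff",np.median(abs(ims[0][1][m]-ims[1][1][m])))
t=read_camera("top"); Wt=cloud(t); a=np.load("top.npy")
for n,u,v in (("bottle",151,220),("jar",238,155),("cup",322,132),("sample",395,228)): print(n,np.round(Wt[v,u]-a[v,u],3))
print(get_obs()["t"]); finish_job()
```

```text
max diff img 0.4125757575757576 depth med diff 0.0040225983
bottle [-0. -0.  0.]
jar [ 0.001  0.    -0.004]
cup [-0.095  0.064  0.312]
sample [ 0.    -0.001 -0.003]
29.7917
the job is handed in; nothing more can be done
```

The plaque now hangs by its window on the empty hook, ribbed face outward, and I handed the job in at about 30 s of robot time.

**What I did:**
1. I gripped the plaque across its width near the window end and lifted it off the block.
2. I stood it window end up in the far rack slot and let go. It stood free, leaning about 2.5°.
3. I regripped it from the ribbed side, threaded the window over the hook and lowered it onto the strip. The edge came to rest at an estimated 165 mm. I then released it and backed away.

**Last checks:**
- **Hang:** in the side view it is plumb, about 0.05 rad off square to the board, about 4 mm off the hook's middle line, and about 48 mm out from the board, so between lip and board.
- **Stillness:** two pictures 0.7 s apart were almost identical (mean pixel difference 0.4). The depth readings differed by a median of 4 mm; I take that as sensor noise, but did not test it.
- **Bottle, jar and sample:** they read within about 4 mm of where they started.
- **Cup:** that depth check failed. The reading came out about 0.3 m too high, most likely because the arm covered that pixel. The last side and wrist pictures show the cup upright in its place.
- **Calibration:** the top and side cameras disagreed by about 3 mm, so I used averaged positions for the rack and stand. Contact heights at the rack and the hook matched the given sizes to within 0.5 mm.

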